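# Load the amber test cartridge into the bench reader

## Task

Take the amber-topped test cartridge from its rack, find the slot in the reader's scanning carriage with it and slide it in upright, then gently press it fully home past the catches. The carriage may have stopped anywhere along its short travel, so feel for the slot and never push hard; leave the blue-topped cartridge in the rack and the other things where they are.

Things in the scene. Friction and masses are not known exactly. Their poses are not given: they have to be found in the camera images.
- sample_center (a point): centre (half-way up) of the amber-topped cartridge to load: flat white plastic plate 50 mm wide (its y), 9 mm thick (its x), 80 mm tall (z up), 45 g, top 20 mm amber all round. It stands upright in a rack pocket, foot 8 mm and top 88 mm above the bench. Take it by the 9 mm thickness, near the top. Same both ways round.
- sample_foot (a point): middle of the same cartridge's foot (40 mm below its centre). The foot is flat over its middle 41 mm; above it the side edges ramp outwards to the full 50 mm over 12 mm, then each has a catch notch 12 mm tall and 4.5 mm deep, 14 to 26 mm above the foot.
- spare_center (a point): centre (half-way up) of the bystander cartridge, same shape and size, blue top; it stays in its rack pocket
- rack: fixed grey cartridge rack 130 mm (x) by 76 mm (y) by 38 mm tall; origin under its centre, on the bench. Two pockets 30 mm deep, 12 by 52 mm, at 32 mm either side of the origin along its x; either cartridge may be in either pocket, its width along the rack's y.
- reader: fixed white bench reader, 204 mm deep (x), 180 mm wide (y), 102 mm tall, black control panel on its -x half; origin under its centre, on the bench. In it a carriage slides along its x, with a flat grey cover plate, 86 mm (x) by 92 mm (y), 12 mm above the housing, sprung: pressed down it gives 8 mm (2 to 17 N). More than 25 N on the reader harms it.
- reader_top (a point): middle of the carriage's travel, level with the top of its cover plate, 114 mm above the bench (reader's axes). The plate has one slot, 11 mm (x) by 52 mm (y), with amber 1.5 mm chamfered lips. The slot is centred here in y, but along x has stopped anywhere up to 14 mm to either side: not reported, to be felt or seen. It yields only to 10 N sideways.
- reader_floor (a point): level of the slot's floor, 77 mm under reader_top. A cartridge fully home stands on it, its top 3 mm above the cover plate. Sprung catches in both ends of the slot hold up a cartridge let go with its top about 17 mm above the plate; from there a push of 5 to 12 N moves it down, easing as it clicks in just before the floor.
- reagent: bystander: small capped bottle, 44 mm diameter, 85 mm tall; origin at the centre of its underside
- filter: bystander: amber filter window in a black stand, 50 mm (x) by 130 mm (y) by 90 mm tall; origin at the centre of its underside
- weight_jar: bystander: small white jar, 56 mm diameter, 48 mm tall; origin at the centre of its underside

How it is judged:
On the way:
1. the amber cartridge is in the slot, upright, its foot at least 20 mm below the cover plate but not yet home (z of sample_center in the frame of reader_top between -0.032 and 0.02 m and horizontal distance between sample_center and reader_top below 0.019 m and angle between sample_center's own z axis and vertical below 0.12 rad), for 0.1 s.
At the end, for the whole second after the job is handed in: The amber cartridge is in the carriage's slot, upright, fully home (3 mm above the cover plate, at most 5.5 mm), at rest; the blue cartridge is still in its pocket (within 10 mm) and the bottle, filter and jar are within 15 mm of where they stood (z of sample_center in the frame of reader_top below -0.0345 m and y of sample_center in the frame of reader_top between -0.004 and 0.004 m and horizontal distance between sample_center and reader_top below 0.019 m and angle between sample_center's own z axis and vertical below 0.08 rad and linear speed of sample below 0.01 m/s and distance of spare_center from where it was at the start of the episode below 0.01 m and distance of each of reagent, filter, weight_jar from where it was at the start of the episode below 0.015 m); the robot touches nothing.
It fails at once if the cartridge is pushed against the reader with more than 25 N (contact force between sample and reader above 25 N).
It fails at once if the fingers press on the reader with more than 25 N (contact force between the fingers and reader above 25 N).
It fails at once if the blue cartridge is lifted or pushed out of its place by more than 20 mm (distance of spare_center from where it was at the start of the episode above 0.02 m).
It fails at once if the bottle, filter or jar is knocked more than 30 mm away (distance of any of reagent, filter, weight_jar from where it was at the start of the episode above 0.03 m).
It also fails if it takes over 64 s, if anything falls off the work surface, if the arm or the gripper's body presses on something with over 40 N, if the wrist force passes 120 N, or if a joint passes its speed limit or range.

## Robot

A 6-joint arm with a two-finger parallel gripper is mounted at the origin on the work surface. World frame = base frame: x ahead of the robot, y to its left, z up, the work surface at z = 0. Lengths are in m, angles in rad, forces in N, time in s.
With the tool pointing down it reaches from about 0.325 to 1 m from the base axis. Payload 5.1 kg.
Tool frame: the origin (TCP) lies on the centre line of the jaws, within the pads' length; the fingertips stand 11 mm ahead of it and the grasp point (between the pads) lies 8 mm behind it; z points along the fingers, y is the direction in which the jaws open and shut (so a half turn about z gives the same grasp; the last joint's range is limited). The gripper opens to 85 mm and grips with 20 to 120 N. Pads are 22 mm wide; open, the fingers measure 114 mm over their backs; the gripper's body (76 mm by 85 mm) begins 54 mm behind the grasp point. The pads swing forward as they close: fully open they stand 13 mm farther back than shut.
Start: joints at [-1.396, 0.124, 1.65, -0, 1.367, -0.083], TCP at [0.166, -0.629, 0.242] pointing down, gripper open.
Joint ranges: [-2.61, 2.61], [-1.02, 2.33], [0.03, 2.71], [-1.35, 4.49], [0.32, 2.68], [-2.91, 2.91]. Speed limits (rad/s): [2.57, 2.57, 3.14, 3.14, 3.14, 3.14].

## Interface

Orientations are given as a rotation vector (axis times angle).
In Python, from plant import read_state, camera, camera_params, hand_in gives the robot as it stands.
- The arm moves only by the tool apply_moves, never from a script. Its argument "deltas" is a list of rows, each an object of numbers: "dx", "dy", "dz": the shift along the tool's x, y, z in units of 30 mm (1.0 is 30 mm); "roll": the turn about the tool's z in units of 5 degrees (1.0 is 5 degrees). In form: [{"dx": .., "dy": .., "dz": .., "roll": ..}, ...]. A call has 1 to 12 rows; each row shifts and turns the pose as measured when the row begins, along the tool's axes as they then stand; what a row does not reach is not made up. A row lasts 1/12 s, in which the tool goes at most 41.7 mm and 7.16 degrees, less where a joint would pass 70% of its speed; a pose out of reach is approached as far as the arm can. A call is refused whole if a number of a shift passes 1 or a number of a turn 1, either way. A call with a gripper value outside its range is refused whole. "claw" is the opening, from 0 (shut) to 1 (fully open), set as the call begins (left out, the last holds). The fingers move at their own pace and stop on an object; "newtons" is the grip in N (left out, the last holds). Time passes only in rows, so rows that do not move let the fingers close. It gives the time, the measured TCP pose, the force and the opening at its end, in the units of the state.
- read_state(): the state, without advancing time (a new reading comes with each control period).
- camera(name): name is "side" or "top"; returns (picture, depth): 384x512x3 uint8, red, green, blue; 384x512 float32, m along the optical axis (not along the pixel's ray), 0 where there is no reading.
- camera_params(name): a dict with "fx", "fy", "cx", "cy" (pixels), "world_to_cam" (4x4, takes a point from world to camera coordinates). Camera axes: x right, y down, z forward; pixel columns grow to the right and rows downward; lengths in m; the calibration is good to about 2 mm. A picture is of the moment at which its call begins. camera_params takes no time and is no camera call.
- hand_in(): hands the job in, once; it reports no verdict.
The state is a dict: "time": time; "joint_pos": joint angles; "dq": joint speeds; "tau": joint torques, N m; "tcp_pos": TCP position; "ee_rot": TCP orientation; "force": force on the tool from outside, world axes, zero at the start; "moment": the same for the moment, N m; "opening": finger opening in m.
Only numpy, scipy, OpenCV 4.12 (cv2) and the standard library are available. Lean on these libraries where they do the work, as an engineer would, in place of code of your own. Each camera call takes 0.05 s, during which the arm holds its last target. There are 200 camera calls.

## Working session

There is one attempt and no reset: what is moved stays moved. The work goes in short steps, Python scripts to look and compute and a tool call to move; the robot and the scene stay as the last step left them, time stands still between calls to the robot, and variables do not carry over. Pictures are saved under pics/ and viewed, about 8 in all and at most 12, crops included, and the job is handed in when it is done.

Besides the shell and the picture viewer there is one more tool, called by a JSON object that holds its "api" and its "payload", one argument or row to a line. apply_moves: Moves the arm, as the interface text tells. Its arguments: {"type":"object","properties":{"deltas":{"type":"array"},"claw":{"type":"number"},"newtons":{"type":"number"}},"required":["deltas"]}

```bash
mkdir -p pics; ls
cat > h.py <<'E'
import numpy as np,cv2
from plant import *
from scipy.spatial.transform import Rotation as R
def snap(n,tag):
    p,d=camera(n); np.savez(f'pics/{tag}.npz',p=p,d=d); cv2.imwrite(f'pics/{tag}.png',p[:,:,::-1]); return p,d
def cloud(n,d):
    c=camera_params(n); T=np.linalg.inv(c['world_to_cam']); v,u=np.indices(d.shape)
    P=np.stack([(u-c['cx'])/c['fx']*d,(v-c['cy'])/c['fy']*d,d],-1); W=P@T[:3,:3].T+T[:3,3]; W[d<=0]=np.nan; return W
E
python3 - <<'E'
from h import *
s=read_state(); print(s)
print(R.from_rotvec(s['ee_rot']).as_matrix().round(3))
a,_=snap('top','t0'); b,_=snap('side','s0')
for n in('top','side'):
    c=camera_params(n);print(n,c['fx'],np.linalg.inv(c['world_to_cam']).round(3).tolist())
E
```

```text
pics
{'time': 0.0, 'joint_pos': array([-1.39557504e+00,  1.24515164e-01,  1.65168185e+00,  2.00349369e-05,
        1.36748222e+00, -8.25474180e-02]), 'dq': array([-0.00233406, -0.00034247,  0.00036152,  0.00068037,  0.00080573,
       -0.00046201]), 'tau': array([-6.44487482e-04, -4.23617041e+01, -3.65448475e+01, -1.46132629e-04,
        6.96177522e-03, -1.19524478e-05]), 'tcp_pos': array([ 0.16560779, -0.62794299,  0.24104184]), 'ee_rot': array([-3.11346884e+00, -4.03507735e-01,  1.20955994e-04]), 'force': array([ 0.57876663, -0.48678416, -0.37638652]), 'moment': array([-0.03558138, -0.04992307,  0.01768075]), 'opening': 0.08559050956664135}
[[ 0.967  0.255 -0.   ]
 [ 0.255 -0.967  0.002]
 [ 0.    -0.002 -1.   ]]
top 458.27522613647636 [[-0.007, -0.997, 0.072, 0.443], [-1.0, 0.005, -0.023, -0.028], [0.022, -0.072, -0.997, 1.515], [0.0, 0.0, 0.0, 1.0]]
side 364.01736378437135 [[0.937, -0.224, 0.267, 0.291], [-0.348, -0.605, 0.716, -0.788], [0.001, -0.764, -0.645, 0.768], [0.0, 0.0, 0.0, 1.0]]
```

View pics/t0.png

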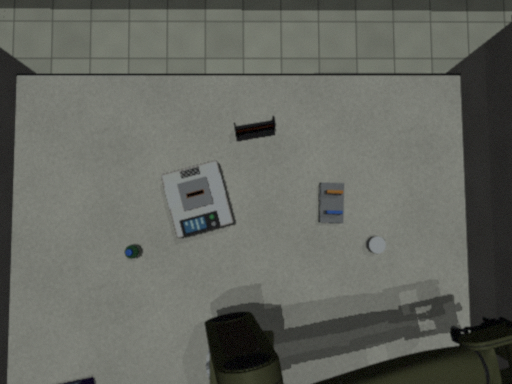

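View pics/s0.png

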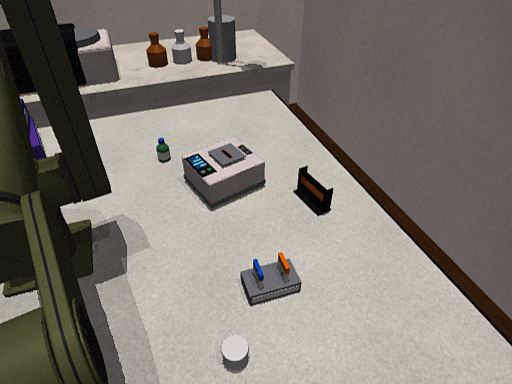

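Top view: amber cartridge (333,192), blue (333,212), rack beneath them; reader about (198,200) with slot (196,193); bottle (132,251), filter (255,129), jar (376,245). Side view: amber (284,263), blue (258,270), slot (227,154).

```bash
cat >> h.py <<'E'
def ray(n,u,v,z):
    c=camera_params(n); T=np.linalg.inv(c['world_to_cam']); r=T[:3,:3]@np.array([(u-c['cx'])/c['fx'],(v-c['cy'])/c['fy'],1]); o=T[:3,3]
    return o+r*(z-o[2])/r[2]
def rays(n,uv,z): return np.array([ray(n,u,v,z) for u,v in uv])
E
python3 - <<'E'
from h import *
for n,tag,boxes in (('top','t0',dict(rack=(310,175,355,230),read=(155,155,240,245),slot=(180,180,212,206))),('side','s0',dict(rack=(235,245,305,305),slot=(212,140,246,168)))):
    f=np.load(f'pics/{tag}.npz');p,d=f['p'],f['d'];W=cloud(n,d)
    hsv=cv2.cvtColor(p,cv2.COLOR_RGB2HSV)
    def mask(lo,hi,b):
        m=cv2.inRange(hsv,lo,hi); k=np.zeros_like(m); x0,y0,x1,y1=b; k[y0:y1,x0:x1]=m[y0:y1,x0:x1]; return k
    for nm,lo,hi,b in (('amber',(3,110,60),(22,255,255),boxes['rack']),('blue',(105,110,50),(130,255,255),boxes['rack']),('slot',(3,80,20),(22,255,255),boxes['slot'])):
        m=mask(lo,hi,b)>0; Q=W[m]; q=Q[~np.isnan(Q[:,0])]
        vv,uu=np.nonzero(m)
        print(n,nm,m.sum(),'px',uu.mean().round(1),vv.mean().round(1),'cloud med',np.median(q,0).round(4),'z90',np.percentile(q[:,2],90).round(3))
        z=.114 if nm=='slot' else .088
        if n=='top' or nm=='slot':
            P=rays(n,np.c_[uu,vv],z)[:,:2].astype(np.float32); (c,wh,a)=cv2.minAreaRect(P); print('   plane rect',np.round(c,4),np.round(wh,4),round(a,1),'mean',P.mean(0).round(4))
        if n=='side':
            q=q[q[:,2]>.084] if nm!='slot' else q
            print('   top pts',len(q), q.mean(0).round(4) if len(q) else '')
    if n=='top':
        for nm,zl,zh,b in (('read',.09,.125,boxes['read']),('plate',.108,.125,boxes['read']),('rack',.028,.05,boxes['rack'])):
            k=np.zeros(d.shape,bool);x0,y0,x1,y1=b;k[y0:y1,x0:x1]=1
            k&=(W[...,2]>zl)&(W[...,2]<zh); P=W[k]; print(nm,k.sum(),np.median(P[:,2]).round(4)); c,wh,a=cv2.minAreaRect(P[:,:2].astype(np.float32)); print('   rect',np.round(c,4),np.round(wh,4),round(a,1))
E
python3 - <<'E'
import cv2
a=cv2.imread('pics/t0.png');b=cv2.imread('pics/s0.png')
A=cv2.resize(a[155:245,155:245],(400,400),interpolation=2);B=cv2.resize(b[130:210,175:275],(400,320),interpolation=2)
C=cv2.resize(b[245:305,235:305],(400,343),interpolation=2)[:280];D=cv2.resize(a[175:235,305:385],(400,300),interpolation=2)[:280]
import numpy as np
cv2.imwrite('pics/crop1.png',np.hstack([np.vstack([A[:300],D]),np.vstack([B[:300],C])]))
E
```

```text
top amber 57 px 334.2 191.5 cloud med [ 0.5464 -0.2994  0.0862] z90 0.092
   plane rect [ 0.5452 -0.2977] [0.0472 0.0094] 89.7 mean [ 0.5451 -0.2968]
top blue 48 px 333.8 212.0 cloud med [ 0.481  -0.2979  0.0864] z90 0.091
   plane rect [ 0.481  -0.2949] [0.0502 0.0062] 89.6 mean [ 0.4811 -0.2944]
top slot 44 px 195.3 193.1 cloud med [0.5434 0.1392 0.0834] z90 0.113
   plane rect [0.5406 0.135 ] [0.0117 0.0517] 14.7 mean [0.5408 0.1342]
read 3784 0.1026
   rect [0.5271 0.1334] [0.2043 0.1809] 15.0
plate 823 0.113
   rect [0.5207 0.1336] [0.1918 0.1632] 18.1
rack 831 0.0376
   rect [ 0.5158 -0.2956] [0.0779 0.1302] 87.9
side amber 114 px 283.8 262.6 cloud med [ 0.5476 -0.3013  0.0865] z90 0.089
   top pts 74 [ 0.5478 -0.299   0.0873]
side blue 102 px 258.3 269.4 cloud med [ 0.4839 -0.299   0.0866] z90 0.089
   top pts 76 [ 0.4842 -0.2973  0.0874]
side slot 23 px 226.7 152.8 cloud med [0.5462 0.151  0.1124] z90 0.114
   plane rect [0.5441 0.1369] [0.0135 0.0543] 11.8 mean [0.5447 0.1393]
   top pts 23 [0.5461 0.1446 0.1102]
```

View pics/crop1.png

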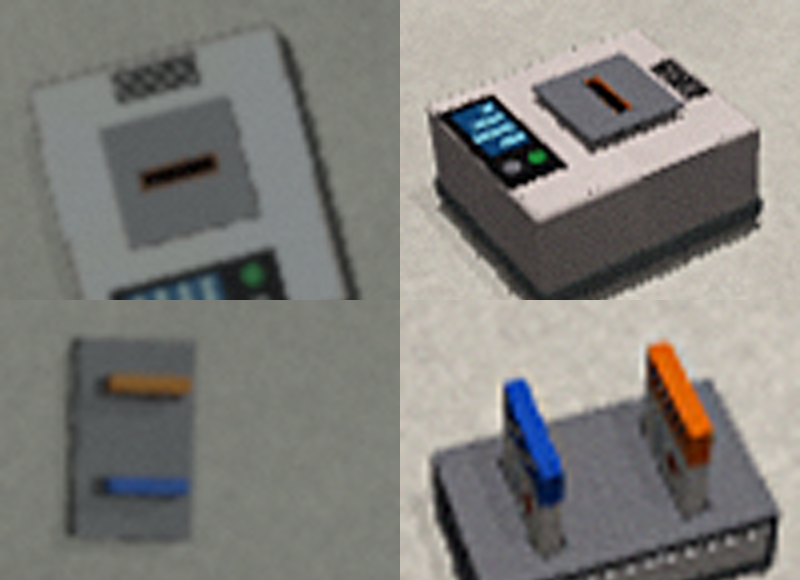

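Crop: the reader is turned about +15° (panel towards -x), its plate and amber-lipped slot clearly seen. The amber cartridge is the far (+x) one in the rack, the blue the near one; the rack yaw is about -2°.

{"api": "apply_moves", "payload": {
  "deltas": [
    {"dx": 0.94,"dy": -0.46},
    {"dx": 0.94,"dy": -0.46},
    {"dx": 0.94,"dy": -0.46},
    {"dx": 0.94,"dy": -0.46},
    {"dx": 0.94,"dy": -0.46},
    {"dx": 0.94,"dy": -0.46},
    {"dx": 0.94,"dy": -0.46},
    {"dx": 0.94,"dy": -0.46},
    {"dx": 0.94,"dy": -0.46},
    {"dx": 0.94,"dy": -0.46},
    {"dx": 0.94,"dy": -0.46},
    {"dx": 0.94,"dy": -0.46}
  ],
  "claw": 0.45,
  "newtons": 35
}}

```text
schema error: expected keys dx, dy, dz, roll
```

{"api": "apply_moves", "payload": {
  "deltas": [
    {"roll": -1},
    {"roll": -1},
    {"roll": -1},
    {"roll": -1},
    {"roll": -1},
    {"roll": -1},
    {"roll": -1},
    {"roll": -1},
    {"roll": -1},
    {"roll": -1},
    {"roll": -1},
    {"roll": -1}
  ]
}}

```text
schema error: expected keys dx, dy, dz, roll
```

```bash
cat >> h.py <<'E'
def to(x,y,z,yaw_y):  # where to go in tool units; yaw_y = wanted world heading of tool y (deg)
    s=read_state(); M=R.from_rotvec(s['ee_rot']).as_matrix(); e=M.T@(np.array([x,y,z])-s['tcp_pos'])/.03
    h=np.degrees(np.arctan2(M[1,1],M[0,1])); 
    print('t',round(s['time'],2),'tcp',s['tcp_pos'].round(4),'F',np.round(s['force'],1),'open',round(s['opening'],4),'heading y',h.round(2),'tilt',M[:2,2].round(4)); print('units',e.round(3),'roll',round(-((yaw_y-h+180)%360-180)/5,3))
E
python3 -c "
from h import *
to(.5468,-.298,.2,-2)"
```

```text
t 0.1 tcp [ 0.1656 -0.628   0.2412] F [-1.1  0.2  0.6] open 0.085 heading y -75.23 tilt [-0.0003  0.0018]
units [15.092 -7.395  1.389] roll -14.646
```

All keys are needed in each row.

{"api": "apply_moves", "payload": {
  "deltas": [
    {"dx": 0.94,"dy": -0.46,"dz": 0,"roll": 0},
    {"dx": 0.94,"dy": -0.46,"dz": 0,"roll": 0},
    {"dx": 0.94,"dy": -0.46,"dz": 0,"roll": 0},
    {"dx": 0.94,"dy": -0.46,"dz": 0,"roll": 0},
    {"dx": 0.94,"dy": -0.46,"dz": 0,"roll": 0},
    {"dx": 0.94,"dy": -0.46,"dz": 0,"roll": 0},
    {"dx": 0.94,"dy": -0.46,"dz": 0,"roll": 0},
    {"dx": 0.94,"dy": -0.46,"dz": 0,"roll": 0},
    {"dx": 0.94,"dy": -0.46,"dz": 0,"roll": 0},
    {"dx": 0.94,"dy": -0.46,"dz": 0,"roll": 0},
    {"dx": 0.94,"dy": -0.46,"dz": 0,"roll": 0},
    {"dx": 0.94,"dy": -0.46,"dz": 0,"roll": 0}
  ],
  "claw": 0.45,
  "newtons": 35
}}

```text
time: 1.1
tcp_pos: [0.4563, -0.3724, 0.2334]
ee_rot: [-3.106, -0.383, 0.009]
force: [0.1, -1.1, 0.3]
opening: 0.038
```

{"api": "apply_moves", "payload": {
  "deltas": [
    {"dx": 0,"dy": 0,"dz": 0,"roll": -1},
    {"dx": 0,"dy": 0,"dz": 0,"roll": -1},
    {"dx": 0,"dy": 0,"dz": 0,"roll": -1},
    {"dx": 0,"dy": 0,"dz": 0,"roll": -1},
    {"dx": 0,"dy": 0,"dz": 0,"roll": -1},
    {"dx": 0,"dy": 0,"dz": 0,"roll": -1},
    {"dx": 0,"dy": 0,"dz": 0,"roll": -1},
    {"dx": 0,"dy": 0,"dz": 0,"roll": -1},
    {"dx": 0,"dy": 0,"dz": 0,"roll": -1},
    {"dx": 0,"dy": 0,"dz": 0,"roll": -1},
    {"dx": 0,"dy": 0,"dz": 0,"roll": -1},
    {"dx": 0,"dy": 0,"dz": 0,"roll": -1}
  ]
}}

```text
time: 2.1
tcp_pos: [0.4594, -0.3623, 0.2251]
ee_rot: [-2.426, -1.953, -0.003]
force: [-0.0, -0.2, -0.6]
opening: 0.038
```

```bash
python3 -c "
from h import *
to(.5468,-.298,.2,-2)"
```

```text
t 2.1 tcp [ 0.4594 -0.3623  0.2251] F [-0.  -0.2 -0.6] open 0.038 heading y -12.31 tilt [-0.0158  0.0224]
units [2.701 2.405 0.837] roll -2.062
```

{"api": "apply_moves", "payload": {
  "deltas": [
    {"dx": 0.45,"dy": 0.4,"dz": 0,"roll": -0.35},
    {"dx": 0.45,"dy": 0.4,"dz": 0,"roll": -0.35},
    {"dx": 0.45,"dy": 0.4,"dz": 0,"roll": -0.35},
    {"dx": 0.45,"dy": 0.4,"dz": 0,"roll": -0.35},
    {"dx": 0.45,"dy": 0.4,"dz": 0,"roll": -0.35},
    {"dx": 0.45,"dy": 0.4,"dz": 0,"roll": -0.35},
    {"dx": 0,"dy": 0,"dz": 0,"roll": 0},
    {"dx": 0,"dy": 0,"dz": 0,"roll": 0}
  ]
}}

```text
time: 2.77
tcp_pos: [0.542, -0.2879, 0.2197]
ee_rot: [-2.22, -2.172, -0.004]
force: [-0.1, 0.0, -0.3]
opening: 0.0382
```

```bash
python3 -c "
from h import *
to(.5468,-.298,.2,-2)"
```

```text
t 2.77 tcp [ 0.542  -0.2879  0.2197] F [-0.1  0.  -0.3] open 0.0382 heading y -1.24 tilt [-0.0233  0.0272]
units [-0.349  0.182  0.644] roll 0.153
```

{"api": "apply_moves", "payload": {
  "deltas": [
    {"dx": 0,"dy": 0,"dz": -1,"roll": 0},
    {"dx": 0,"dy": 0,"dz": -1,"roll": 0},
    {"dx": 0,"dy": 0,"dz": -1,"roll": 0}
  ]
}}

```text
time: 3.02
tcp_pos: [0.5391, -0.2886, 0.2997]
ee_rot: [-2.206, -2.155, 0.005]
force: [-0.5, 0.6, 0.4]
opening: 0.0383
```

```bash
python3 -c "
from h import *
to(.5468,-.298,.2,-2)
s=read_state();print(s['joint_pos'].round(4),s['dq'].round(3),s['tau'].round(1))
camera('side');camera('side')
to(.5468,-.298,.2,-2)
s=read_state();print(s['joint_pos'].round(4),s['dq'].round(3),s['tau'].round(1))"
```

```text
t 3.02 tcp [ 0.5391 -0.2886  0.2997] F [-0.5  0.6  0.4] open 0.0383 heading y -1.3 tilt [-0.0427  0.0389]
units [-0.433  0.407  3.294] roll 0.139
[-0.5831  0.0435  1.6406  0.009   1.5146 -0.5603] [-0.018 -0.125 -0.479 -0.006  0.616  0.001] [  0.3 -39.6 -36.2   0.   -0.3  -0. ]
t 3.12 tcp [ 0.5418 -0.2906  0.3071] F [ 0.1 -0.   0.3] open 0.0384 heading y -1.34 tilt [-0.0307  0.031 ]
units [-0.35   0.284  3.553] roll 0.132
[-0.5835  0.0395  1.6321  0.009   1.5127 -0.5604] [ 0.001  0.019  0.067  0.001 -0.039 -0.   ] [  0.1 -36.  -34.5   0.    0.4   0. ]
```

{"api": "apply_moves", "payload": {
  "deltas": [
    {"dx": 0,"dy": 0,"dz": 1,"roll": 0},
    {"dx": 0,"dy": 0,"dz": 1,"roll": 0},
    {"dx": 0,"dy": 0,"dz": 0.9,"roll": 0}
  ]
}}

```text
time: 3.37
tcp_pos: [0.5425, -0.2931, 0.2288]
ee_rot: [-2.236, -2.175, -0.006]
force: [0.2, 0.1, -0.2]
opening: 0.0386
```

```bash
python3 -c "
from h import *
to(.5468,-.298,.2,-2)
s=read_state();print(s['joint_pos'].round(4),s['dq'].round(3),s['tau'].round(1))
camera('side');camera('side')
to(.5468,-.298,.2,-2)
s=read_state();print(s['joint_pos'].round(4),s['dq'].round(3),s['tau'].round(1))"
```

```text
t 3.37 tcp [ 0.5425 -0.2931  0.2288] F [ 0.2  0.1 -0.2] open 0.0386 heading y -1.57 tilt [-0.013   0.0185]
units [-0.176  0.162  0.953] roll 0.087
[-0.586   0.0717  1.7295  0.0084  1.3615 -0.5603] [-0.012  0.177  0.371 -0.001 -0.575 -0.001] [  0.1 -41.6 -37.6   0.    0.6   0. ]
t 3.47 tcp [ 0.5394 -0.291   0.2225] F [-0.4  0.4 -0.5] open 0.0382 heading y -1.56 tilt [-0.0242  0.0259]
units [-0.245  0.272  0.739] roll 0.089
[-0.5859  0.0756  1.7361  0.0084  1.3644 -0.5603] [ 0.003 -0.025 -0.072  0.     0.043 -0.   ] [ -0.  -42.4 -38.9   0.   -0.3   0. ]
```

{"api": "apply_moves", "payload": {
  "deltas": [
    {"dx": -0.12,"dy": 0.13,"dz": 0.9,"roll": 0.05},
    {"dx": -0.12,"dy": 0.13,"dz": 0.9,"roll": 0.04},
    {"dx": 0,"dy": 0,"dz": 0.7,"roll": 0},
    {"dx": 0,"dy": 0,"dz": 0,"roll": 0}
  ]
}}

```text
time: 3.8
tcp_pos: [0.5454, -0.2992, 0.1488]
ee_rot: [-2.241, -2.156, -0.002]
force: [-0.6, 0.9, -0.3]
opening: 0.0385
```

Run:
```python
from h import *
to(.5468,-.298,.079,-2)
p,d=snap('side','s1'); q,e=snap('top','t1')
to(.5468,-.298,.079,-2)
cv2.imwrite('pics/c2.png',np.hstack([cv2.resize(p[190:310,210:330,::-1],(400,400)),cv2.resize(q[150:250,280:380,::-1],(400,400))]))
```

```text
t 3.8 tcp [ 0.5454 -0.2992  0.1488] F [-0.6  0.9 -0.3] open 0.0385 heading y -2.2 tilt [-0.0209  0.0233]
units [-0.011  0.094  2.325] roll -0.039
t 3.9 tcp [ 0.5477 -0.3006  0.1536] F [ 0.9 -0.6  0.4] open 0.0385 heading y -2.19 tilt [-0.0147  0.0192]
units [0.039 0.005 2.489] roll -0.038
```

View pics/c2.png

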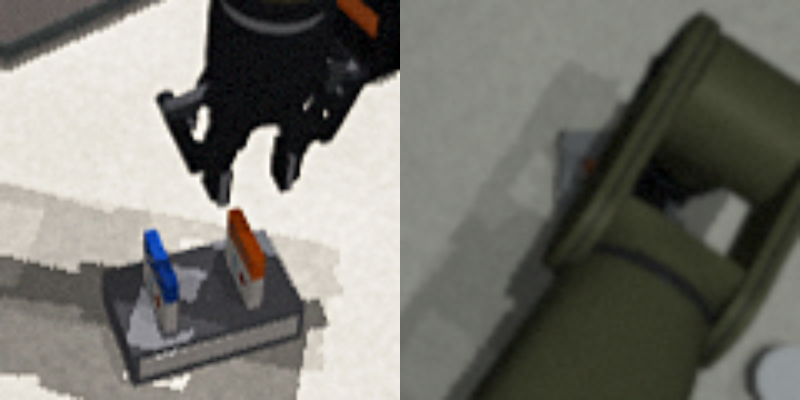

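Side crop: the jaws stand over the amber top with the cartridge between the fingers; the top view is hidden by the arm. Descending.

{"api": "apply_moves", "payload": {
  "deltas": [
    {"dx": 0.02,"dy": 0,"dz": 0.8,"roll": 0},
    {"dx": 0.02,"dy": 0,"dz": 0.8,"roll": 0},
    {"dx": 0,"dy": 0,"dz": 0.65,"roll": 0},
    {"dx": 0,"dy": 0,"dz": 0,"roll": 0}
  ]
}}

```text
time: 4.23
tcp_pos: [0.5536, -0.3034, 0.0985]
ee_rot: [-2.262, -2.175, -0.011]
force: [-0.9, 1.2, -1.0]
opening: 0.0385
```

Run:
```python
from h import *
snap('side','s2');camera('side')
to(.5468,-.298,.079,-2)
```

```text
t 4.33 tcp [ 0.5558 -0.3047  0.1026] F [ 1.  -0.8  0.8] open 0.0383 heading y -2.24 tilt [0.0083 0.0037]
units [ 0.209 -0.314  0.785] roll -0.049
```

{"api": "apply_moves", "payload": {
  "deltas": [
    {"dx": 0.2,"dy": -0.31,"dz": 0,"roll": 0},
    {"dx": 0,"dy": 0,"dz": 0.35,"roll": 0},
    {"dx": 0,"dy": 0,"dz": 0.35,"roll": 0}
  ]
}}

```text
time: 4.58
tcp_pos: [0.5511, -0.3011, 0.091]
ee_rot: [2.251, 2.165, 0.019]
force: [0.1, -0.0, -1.0]
opening: 0.0383
```

Run:
```python
from h import *
p,d=snap('side','s3');camera('side')
to(.5468,-.298,.079,-2)
cv2.imwrite('pics/c3.png',cv2.resize(p[220:310,220:310,::-1],(500,500)))
```

```text
t 4.68 tcp [ 0.5496 -0.3001  0.0882] F [-0.9  0.4 -1.1] open 0.0387 heading y -2.24 tilt [ 0.0168 -0.0018]
units [ 0.067 -0.1    0.303] roll -0.049
```

View pics/c3.png

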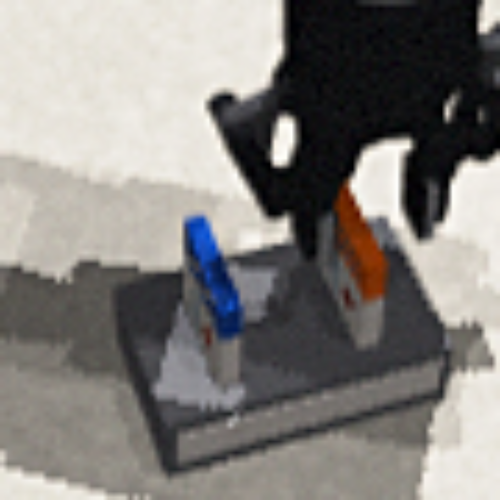

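Side crop: the cartridge lies between the fingers, a little nearer the -x one, in agreement with the measured 3 mm offset.

{"api": "apply_moves", "payload": {
  "deltas": [
    {"dx": 0.06,"dy": -0.11,"dz": 0.15,"roll": 0},
    {"dx": 0,"dy": 0,"dz": 0.13,"roll": 0}
  ]
}}

```text
time: 4.85
tcp_pos: [0.5466, -0.2983, 0.08]
ee_rot: [2.254, 2.168, 0.017]
force: [-0.7, -0.3, -0.2]
opening: 0.0388
```

Run:
```python
from h import *
camera('side');camera('side')
to(.5468,-.298,.079,-2)
```

```text
t 4.95 tcp [ 0.5467 -0.2984  0.0796] F [-0.6  0.7  0.5] open 0.0384 heading y -2.24 tilt [ 0.0172 -0.0022]
units [0.013 0.004 0.019] roll -0.049
```

{"api": "apply_moves", "payload": {
  "deltas": [
    {"dx": 0,"dy": 0,"dz": -0.02,"roll": 0},
    {"dx": 0,"dy": 0,"dz": -0.02,"roll": 0},
    {"dx": 0,"dy": 0,"dz": -0.02,"roll": 0},
    {"dx": 0,"dy": 0,"dz": -0.02,"roll": 0},
    {"dx": 0,"dy": 0,"dz": -0.02,"roll": 0},
    {"dx": 0,"dy": 0,"dz": -0.02,"roll": 0}
  ],
  "claw": 0,
  "newtons": 35
}}

```text
time: 5.45
tcp_pos: [0.5469, -0.2986, 0.0834]
ee_rot: [2.255, 2.168, 0.017]
force: [0.2, -0.1, -0.6]
opening: 0.008
```

Run:
```python
from h import *
to(.5468,-.298,.22,-2)
```

```text
t 5.45 tcp [ 0.5469 -0.2986  0.0834] F [ 0.2 -0.1 -0.6] open 0.008 heading y -2.25 tilt [ 0.0171 -0.0022]
units [ 0.012  0.076 -4.552] roll -0.05
```

Gripped (8 mm opening). Lifting.

{"api": "apply_moves", "payload": {
  "deltas": [
    {"dx": 0,"dy": 0,"dz": -0.4,"roll": 0},
    {"dx": 0,"dy": 0,"dz": -0.8,"roll": 0},
    {"dx": 0,"dy": 0,"dz": -0.8,"roll": 0},
    {"dx": 0,"dy": 0,"dz": -0.8,"roll": 0},
    {"dx": 0,"dy": 0,"dz": -0.8,"roll": 0},
    {"dx": 0,"dy": 0,"dz": -0.4,"roll": 0},
    {"dx": 0,"dy": 0,"dz": 0,"roll": 0}
  ]
}}

```text
time: 6.03
tcp_pos: [0.5448, -0.2978, 0.2118]
ee_rot: [2.255, 2.167, 0.019]
force: [0.6, -0.1, 0.5]
opening: 0.0081
```

Run:
```python
from h import *
p,d=snap('side','s4')
to(.54,.136,.215,15)
```

```text
t 6.08 tcp [ 0.5446 -0.2977  0.2109] F [0.3 0.1 0.1] open 0.0082 heading y -2.27 tilt [ 0.0183 -0.0014]
units [14.441 -0.725 -0.161] roll -3.454
```

{"api": "apply_moves", "payload": {
  "deltas": [
    {"dx": 0.4,"dy": -0.04,"dz": -0.1,"roll": 0},
    {"dx": 0.7,"dy": -0.04,"dz": -0.1,"roll": 0},
    {"dx": 0.9,"dy": -0.04,"dz": -0.1,"roll": 0},
    {"dx": 0.9,"dy": -0.04,"dz": 0,"roll": 0},
    {"dx": 0.9,"dy": -0.04,"dz": 0,"roll": 0},
    {"dx": 0.9,"dy": -0.04,"dz": 0,"roll": 0},
    {"dx": 0.9,"dy": -0.04,"dz": 0,"roll": 0},
    {"dx": 0.9,"dy": -0.04,"dz": 0,"roll": 0},
    {"dx": 0.9,"dy": -0.04,"dz": 0,"roll": 0},
    {"dx": 0.9,"dy": -0.04,"dz": 0,"roll": 0},
    {"dx": 0.7,"dy": -0.04,"dz": 0,"roll": 0},
    {"dx": 0.4,"dy": -0.04,"dz": 0,"roll": 0}
  ]
}}

```text
time: 7.08
tcp_pos: [0.5279, 0.0052, 0.1986]
ee_rot: [-2.256, -2.156, 0.006]
force: [-0.7, -0.6, -0.3]
opening: 0.0079
```

Run:
```python
from h import *
p,d=snap('side','s5')
to(.54,.136,.215,15)
```

```text
t 7.13 tcp [0.5273 0.0066 0.198 ] F [ 0.2  2.  -0.2] open 0.008 heading y -2.51 tilt [-0.0186  0.0144]
units [ 4.335  0.222 -0.512] roll -3.502
```

{"api": "apply_moves", "payload": {
  "deltas": [
    {"dx": 0,"dy": 0,"dz": -0.6,"roll": -0.3},
    {"dx": 0.4,"dy": 0.03,"dz": -0.15,"roll": -0.5},
    {"dx": 0.7,"dy": 0.03,"dz": -0.05,"roll": -0.5},
    {"dx": 0.7,"dy": 0,"dz": -0.05,"roll": -0.5},
    {"dx": 0.7,"dy": -0.1,"dz": -0.05,"roll": -0.5},
    {"dx": 0.7,"dy": -0.1,"dz": -0.05,"roll": -0.5},
    {"dx": 0.5,"dy": -0.1,"dz": -0.05,"roll": -0.4},
    {"dx": 0.3,"dy": -0.1,"dz": -0.03,"roll": -0.3},
    {"dx": 0,"dy": 0,"dz": 0,"roll": 0}
  ]
}}

```text
time: 7.88
tcp_pos: [0.4927, 0.131, 0.2163]
ee_rot: [-1.863, -2.472, 0.027]
force: [-0.3, 0.1, -0.7]
opening: 0.0078
```

Run:
```python
from h import *
camera('side')
p,d=snap('side','s6'); q,e=snap('top','t6')
to(.54,.136,.215,15)
cv2.imwrite('pics/c6.png',np.hstack([cv2.resize(p[90:210,165:285,::-1],(400,400)),cv2.resize(q[140:240,150:250,::-1],(400,400))]))
```

```text
t 8.03 tcp [0.4938 0.1293 0.2166] F [0.5 0.2 0.4] open 0.0081 heading y 15.84 tilt [-0.0466  0.0132]
units [-0.205  1.543 -0.016] roll 0.168
```

View pics/c6.png

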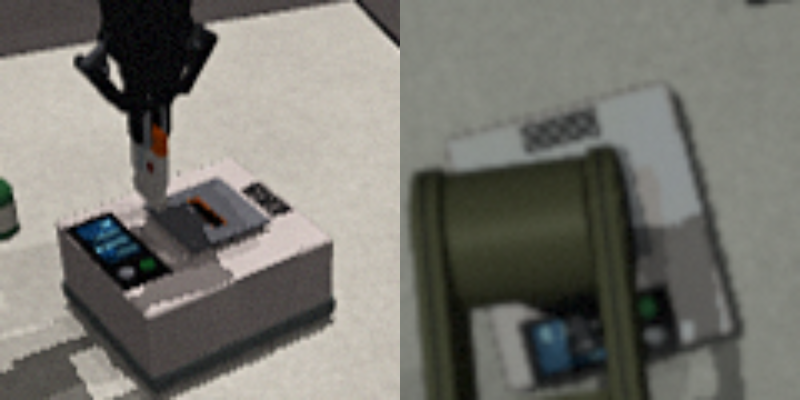

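Crop: the cartridge hangs in the jaws over the -x part of the cover plate, with the slot about 45 mm ahead in x; it leans a little (tool tilt 0.048). I'll move out and watch the tilt.

{"api": "apply_moves", "payload": {
  "deltas": [
    {"dx": -0.1,"dy": 0.8,"dz": 0,"roll": 0.1},
    {"dx": -0.1,"dy": 0.8,"dz": 0,"roll": 0.05},
    {"dx": 0,"dy": 0,"dz": 0,"roll": 0}
  ]
}}

```text
time: 8.28
tcp_pos: [0.543, 0.1338, 0.2135]
ee_rot: [-1.89, -2.453, 0.029]
force: [-1.5, 0.1, -1.4]
opening: 0.0081
```

Run:
```python
from h import *
camera('side');camera('side')
to(.543,.1365,.215,15)
```

```text
t 8.38 tcp [0.5407 0.1337 0.2134] F [-0.1  0.5 -0.1] open 0.0086 heading y 14.81 tilt [-0.0492  0.0121]
units [ 0.073  0.096 -0.055] roll -0.037
```

{"api": "apply_moves", "payload": {
  "deltas": [
    {"dx": 0,"dy": 0,"dz": -0.4,"roll": 0},
    {"dx": 0,"dy": 0,"dz": -0.8,"roll": 0},
    {"dx": 0,"dy": 0,"dz": -0.8,"roll": 0},
    {"dx": 0,"dy": 0,"dz": -0.4,"roll": 0},
    {"dx": 0,"dy": 0,"dz": 0,"roll": 0}
  ]
}}

```text
time: 8.8
tcp_pos: [0.541, 0.1301, 0.2884]
ee_rot: [-1.891, -2.446, 0.038]
force: [0.1, 0.4, 0.4]
opening: 0.0079
```

Run:
```python
from h import *
camera('side');camera('side')
to(.543,.1365,.215,15)
```

```text
t 8.9 tcp [0.5402 0.1301 0.2857] F [-0.6 -0.5 -0.6] open 0.008 heading y 14.62 tilt [-0.0578  0.0106]
units [0.126 0.27  2.35 ] roll -0.075
```

{"api": "apply_moves", "payload": {
  "deltas": [
    {"dx": 0,"dy": 0,"dz": 0.8,"roll": 0},
    {"dx": 0,"dy": 0,"dz": 0.8,"roll": 0},
    {"dx": 0,"dy": 0,"dz": 0.6,"roll": 0},
    {"dx": 0,"dy": 0,"dz": 0,"roll": 0}
  ]
}}

```text
time: 9.23
tcp_pos: [0.5342, 0.1304, 0.2151]
ee_rot: [-1.889, -2.443, 0.043]
force: [-0.4, -0.1, -1.2]
opening: 0.0083
```

Run:
```python
from h import *
camera('side');camera('side')
to(.543,.1365,.215,15)
```

```text
t 9.33 tcp [0.5361 0.1306 0.2188] F [ 0.1  0.3 -0.1] open 0.0082 heading y 14.61 tilt [-0.0544  0.0111]
units [0.128 0.279 0.115] roll -0.079
```

{"api": "apply_moves", "payload": {
  "deltas": [
    {"dx": 0,"dy": 0,"dz": -1,"roll": 0}
  ]
}}

```text
time: 9.42
tcp_pos: [0.5344, 0.1299, 0.2428]
ee_rot: [-1.886, -2.439, 0.051]
force: [-0.1, -0.1, -1.2]
opening: 0.0084
```

```bash
cat >> h.py <<'E'
def tl(tag):
    s=read_state(); M=R.from_rotvec(s['ee_rot']).as_matrix(); print(tag,round(s['time'],2),'tcp',s['tcp_pos'].round(4),'tilt',M[:2,2].round(4),'F',s['force'].round(1))
def relax(k=2):
    tl('end'); [camera('side') for _ in range(k)]; tl('rel')
E
python3 -c "from h import *;relax()"
```

```text
end 9.42 tcp [0.5344 0.1299 0.2428] tilt [-0.066   0.0095] F [-0.1 -0.1 -1.2]
rel 9.52 tcp [0.5401 0.1306 0.2541] tilt [-0.0461  0.0122] F [0.3 0.4 1.4]
```

{"api": "apply_moves", "payload": {
  "deltas": [
    {"dx": 0,"dy": 0,"dz": -1,"roll": 0}
  ]
}}

```text
time: 9.6
tcp_pos: [0.5391, 0.13, 0.2792]
ee_rot: [-1.891, -2.445, 0.039]
force: [0.1, 0.5, -2.3]
opening: 0.0083
```

```bash
python3 -c "from h import *;relax()"
```

```text
end 9.6 tcp [0.5391 0.13   0.2792] tilt [-0.0553  0.011 ] F [ 0.1  0.5 -2.3]
rel 9.7 tcp [0.5444 0.1306 0.2911] tilt [-0.0344  0.0137] F [-0.4  0.1  0.4]
```

{"api": "apply_moves", "payload": {
  "deltas": [
    {"dx": 0,"dy": 0,"dz": 1,"roll": 0}
  ]
}}

```text
time: 9.78
tcp_pos: [0.5478, 0.1316, 0.27]
ee_rot: [-1.907, -2.466, -0.003]
force: [0.2, -0.6, -1.1]
opening: 0.008
```

```bash
python3 -c "from h import *;tl('d1')"
```

```text
d1 9.78 tcp [0.5478 0.1316 0.27  ] tilt [-0.0179  0.0159] F [ 0.2 -0.6 -1.1]
```

{"api": "apply_moves", "payload": {
  "deltas": [
    {"dx": 0,"dy": 0,"dz": 1,"roll": 0}
  ]
}}

```text
time: 9.87
tcp_pos: [0.5493, 0.1324, 0.243]
ee_rot: [-1.91, -2.471, -0.012]
force: [0.4, -0.4, -1.6]
opening: 0.0083
```

```bash
python3 -c "from h import *;tl('d2')"
```

```text
d2 9.87 tcp [0.5493 0.1324 0.243 ] tilt [-0.0099  0.017 ] F [ 0.4 -0.4 -1.6]
```

{"api": "apply_moves", "payload": {
  "deltas": [
    {"dx": 0,"dy": 0,"dz": 0,"roll": 0}
  ]
}}

```text
time: 9.95
tcp_pos: [0.5473, 0.1321, 0.2385]
ee_rot: [-1.908, -2.467, -0.004]
force: [-1.2, -0.4, -2.3]
opening: 0.0085
```

```bash
python3 -c "from h import *;relax()"
```

```text
end 9.95 tcp [0.5473 0.1321 0.2385] tilt [-0.0163  0.0161] F [-1.2 -0.4 -2.3]
rel 10.05 tcp [0.5493 0.1324 0.2436] tilt [-0.0098  0.017 ] F [ 0.8  0.3 -0.4]
```

The ratchet (lift, settle, quick descent, lock) removed most of the tilt. Now to the slot, a little above the plate.

```bash
python3 -c "from h import *;to(.543,.1355,.2,15)"
```

```text
t 10.05 tcp [0.5493 0.1324 0.2436] F [ 0.8  0.3 -0.4] open 0.008 heading y 14.59 tilt [-0.0098  0.017 ]
units [ 0.127 -0.171  1.456] roll -0.081
```

{"api": "apply_moves", "payload": {
  "deltas": [
    {"dx": 0.15,"dy": -0.18,"dz": 0.6,"roll": -0.05}
  ]
}}

```text
time: 10.13
tcp_pos: [0.5464, 0.1358, 0.2316]
ee_rot: [-1.91, -2.481, -0.023]
force: [-0.0, -0.3, 0.8]
opening: 0.0081
```

```bash
python3 -c "from h import *;relax(3);to(.543,.1355,.2,15)"
```

```text
end 10.13 tcp [0.5464 0.1358 0.2316] tilt [0.0005 0.0182] F [-0.  -0.3  0.8]
rel 10.28 tcp [0.5427 0.1357 0.2263] tilt [-0.01   0.017] F [ 0.4 -0.6 -1. ]
t 10.28 tcp [0.5427 0.1357 0.2263] F [ 0.4 -0.6 -1. ] open 0.0081 heading y 14.85 tilt [-0.01   0.017]
units [-0.026  0.013  0.875] roll -0.03
```

{"api": "apply_moves", "payload": {
  "deltas": [
    {"dx": -0.02,"dy": 0.01,"dz": 0.85,"roll": -0.03}
  ]
}}

```text
time: 10.37
tcp_pos: [0.547, 0.1362, 0.208]
ee_rot: [-1.906, -2.485, -0.026]
force: [1.0, 0.0, 1.0]
opening: 0.0079
```

Run:
```python
from h import *
relax(2)
p,d=snap('side','s7'); to(.543,.1355,.2,15)
cv2.imwrite('pics/c7.png',cv2.resize(p[115:185,190:270,::-1],(800,700),interpolation=cv2.INTER_CUBIC)[:600])
```

```text
end 10.37 tcp [0.547  0.1362 0.208 ] tilt [0.0025 0.0186] F [1. 0. 1.]
rel 10.47 tcp [0.5418 0.1354 0.1991] tilt [-0.0139  0.0163] F [-0.8 -0.5 -0.7]
t 10.52 tcp [0.5424 0.1355 0.2004] F [ 0.6 -0.6  0.3] open 0.008 heading y 15.0 tilt [-0.0123  0.0165]
units [-0.005  0.019  0.013] roll -0.0
```

View pics/c7.png

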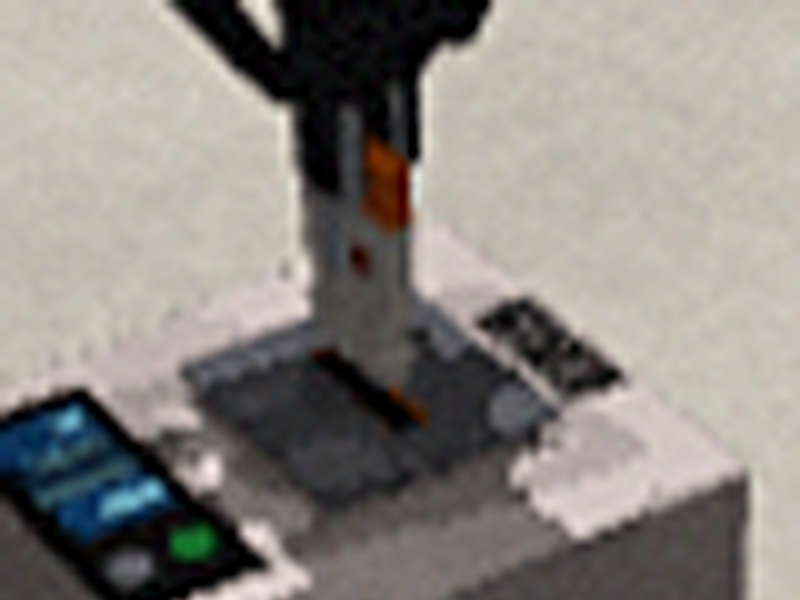

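Close crop: the foot hangs just above the slot, its -y end low corner about crop (395,385); the slot runs (320,352)–(425,415) with amber end lips. The cartridge seems to sit about right, maybe slightly +x. Now a numeric check.

Run:
```python
from h import *
c=camera_params('side'); Tm=c['world_to_cam']
def pr(P): q=Tm[:3,:3]@P+Tm[:3,3]; return np.array([q[0]/q[2]*c['fx']+c['cx'],q[1]/q[2]*c['fy']+c['cy']])
s=read_state(); M=R.from_rotvec(s['ee_rot']).as_matrix()
# cartridge box in tool frame: y thickness, x width, foot at +0.0754 z
crop=lambda u:((u-np.array([190,115]))*10).round(0)
for nm,L in (('foot -x face -y',(-.0205*1,-.0045,.0754)),('foot -x face +y',(.0205,-.0045,.0754)),('foot +x -y',(-.0205,.0045,.0754)),('amber -x,-y bottom',(-.025,-.0045,.0154)),('amber +x,-y bottom',(-.025,.0045,.0154))):
    print(nm,crop(pr(s['tcp_pos']+M@np.array(L))))
a=np.radians(15)
ex=np.array([np.cos(a),np.sin(a),0]);ey=np.array([-np.sin(a),np.cos(a),0])
for cx in (.540,.543,.546):
    C=np.array([cx,.1355,.114]); print(cx,[crop(pr(C+i*.007*ex+j*.0275*ey)).tolist() for i,j in ((-1,-1),(1,-1),(1,1),(-1,1))])
f=np.load('pics/s7.npz')['p']; hsv=cv2.cvtColor(f,cv2.COLOR_RGB2HSV)
m=cv2.inRange(hsv,(0,120,40),(20,255,255)); v,u=np.nonzero(m[145:165,210:245]); print('slot lip px',[( (a+20)*10,(b+30)*10) for a,b in zip(u,v)])
v,u=np.nonzero(m[125:142,215:240]); print('amber',(u.min()+25)*10,(u.max()+25)*10,(v.min()+10)*10,(v.max()+10)*10)
# undisturbed slot in first side image
f=np.load('pics/s0.npz')['p']; g=f[140:170,212:246].astype(int).sum(2); mm=((g<150)).astype(np.uint8); n,l,st,ce=cv2.connectedComponentsWithStats(mm); print([(st[i].tolist(),(ce[i]+[212,140]).round(1)) for i in range(1,n) if st[i][4]>5])
for i in range(1,n):
    if 5<st[i][4]<60: print('dark slot centroid on plate', ray('side',*(ce[i]+[212,140]),.113).round(4))
```

```text
foot -x face -y [381. 391.]
foot -x face +y [311. 329.]
foot +x -y [405. 381.]
amber -x,-y bottom [383. 233.]
amber +x,-y bottom [408. 224.]
0.54 [[384.0, 435.0], [422.0, 420.0], [329.0, 340.0], [292.0, 354.0]]
0.543 [[393.0, 433.0], [431.0, 418.0], [338.0, 338.0], [301.0, 352.0]]
0.546 [[402.0, 431.0], [440.0, 417.0], [347.0, 336.0], [310.0, 350.0]]
slot lip px [(np.int64(310), np.int64(350)), (np.int64(390), np.int64(390)), (np.int64(400), np.int64(400)), (np.int64(410), np.int64(400)), (np.int64(410), np.int64(410)), (np.int64(420), np.int64(410)), (np.int64(380), np.int64(420)), (np.int64(420), np.int64(420))]
amber 350 400 140 260
[([26, 5, 8, 7, 21], array([242.3, 148. ])), ([10, 10, 10, 8, 30], array([226.3, 153.4])), ([2, 18, 6, 6, 7], array([216.3, 160.4])), ([21, 19, 9, 4, 10], array([236.7, 160.4])), ([12, 22, 8, 4, 10], array([227.9, 163.8]))]
dark slot centroid on plate [0.6004 0.1491 0.113 ]
dark slot centroid on plate [0.543  0.1374 0.113 ]
dark slot centroid on plate [0.5027 0.1118 0.113 ]
dark slot centroid on plate [0.5618 0.0901 0.113 ]
dark slot centroid on plate [0.5311 0.0825 0.113 ]
```

{"api": "apply_moves", "payload": {
  "deltas": [
    {"dx": 0,"dy": 0.02,"dz": 0.4,"roll": 0}
  ]
}}

```text
time: 10.6
tcp_pos: [0.5451, 0.1361, 0.1923]
ee_rot: [-1.903, -2.48, -0.016]
force: [0.4, -0.1, 0.3]
opening: 0.0083
```

```bash
python3 -c "from h import *;relax(3)"
```

```text
end 10.6 tcp [0.5451 0.1361 0.1923] tilt [-0.0058  0.0174] F [ 0.4 -0.1  0.3]
rel 10.75 tcp [0.5427 0.1358 0.1881] tilt [-0.0133  0.0164] F [-0.3  0.6 -1. ]
```

{"api": "apply_moves", "payload": {
  "deltas": [
    {"dx": 0,"dy": 0,"dz": 0.12,"roll": 0}
  ]
}}

```text
time: 10.83
tcp_pos: [0.5434, 0.1359, 0.1857]
ee_rot: [-1.901, -2.477, -0.01]
force: [0.0, 0.1, -0.4]
opening: 0.0078
```

```bash
python3 -c "from h import *;relax(3)"
```

```text
end 10.83 tcp [0.5434 0.1359 0.1857] tilt [-0.0113  0.0167] F [ 0.   0.1 -0.4]
rel 10.98 tcp [0.5426 0.1358 0.1846] tilt [-0.0133  0.0164] F [-0.7  0.  -0. ]
```

{"api": "apply_moves", "payload": {
  "deltas": [
    {"dx": 0,"dy": 0,"dz": 0.13,"roll": 0}
  ]
}}

```text
time: 11.07
tcp_pos: [0.5433, 0.136, 0.1817]
ee_rot: [-1.901, -2.477, -0.01]
force: [0.0, 0.3, -1.2]
opening: 0.0082
```

```bash
python3 -c "from h import *;relax(2)"
```

```text
end 11.07 tcp [0.5433 0.136  0.1817] tilt [-0.0113  0.0167] F [ 0.   0.3 -1.2]
rel 11.17 tcp [0.5424 0.1359 0.1802] tilt [-0.014   0.0163] F [ 0.3  0.5 -0.5]
```

{"api": "apply_moves", "payload": {
  "deltas": [
    {"dx": 0,"dy": 0,"dz": 0.13,"roll": 0}
  ]
}}

```text
time: 11.25
tcp_pos: [0.5428, 0.136, 0.177]
ee_rot: [-1.901, -2.476, -0.009]
force: [-0.4, 0.6, -0.7]
opening: 0.0081
```

```bash
python3 -c "from h import *;relax(2)
to(.5427,.1358,.16,15)"
```

```text
end 11.25 tcp [0.5428 0.136  0.177 ] tilt [-0.0125  0.0165] F [-0.4  0.6 -0.7]
rel 11.35 tcp [0.5421 0.1359 0.1756] tilt [-0.0144  0.0163] F [ 0.4  0.5 -0.8]
t 11.35 tcp [0.5421 0.1359 0.1756] F [ 0.4  0.5 -0.8] open 0.0082 heading y 14.99 tilt [-0.0144  0.0163]
units [-0.019  0.023  0.52 ] roll -0.002
```

The foot is 14 mm below plate level with no contact force, so it's in the slot. Going on down.

{"api": "apply_moves", "payload": {
  "deltas": [
    {"dx": 0,"dy": 0.01,"dz": 0.28,"roll": 0}
  ]
}}

```text
time: 11.43
tcp_pos: [0.5435, 0.1363, 0.1688]
ee_rot: [-1.901, -2.477, -0.01]
force: [0.2, 0.3, -0.2]
opening: 0.008
```

```bash
python3 -c "from h import *;relax(2)"
```

```text
end 11.43 tcp [0.5435 0.1363 0.1688] tilt [-0.0109  0.0168] F [ 0.2  0.3 -0.2]
rel 11.53 tcp [0.542  0.1361 0.1657] tilt [-0.0153  0.0162] F [ 1.5  0.4 -0.9]
```

{"api": "apply_moves", "payload": {
  "deltas": [
    {"dx": 0,"dy": 0.01,"dz": 0.28,"roll": 0}
  ]
}}

```text
time: 11.62
tcp_pos: [0.5432, 0.1365, 0.1586]
ee_rot: [-1.901, -2.476, -0.009]
force: [0.5, -0.3, 0.4]
opening: 0.0082
```

```bash
python3 -c "from h import *;relax(2)"
```

```text
end 11.62 tcp [0.5432 0.1365 0.1586] tilt [-0.0123  0.0167] F [ 0.5 -0.3  0.4]
rel 11.72 tcp [0.5419 0.1362 0.1558] tilt [-0.0158  0.0161] F [ 1.8  0.6 -0.6]
```

{"api": "apply_moves", "payload": {
  "deltas": [
    {"dx": 0,"dy": 0.035,"dz": 0.28,"roll": 0}
  ]
}}

```text
time: 11.8
tcp_pos: [0.5437, 0.1367, 0.1486]
ee_rot: [-1.9, -2.476, -0.007]
force: [-0.9, -1.0, 0.9]
opening: 0.0079
```

```bash
python3 -c "from h import *;relax(2)"
```

```text
end 11.8 tcp [0.5437 0.1367 0.1486] tilt [-0.0134  0.0163] F [-0.9 -1.   0.9]
rel 11.9 tcp [0.5422 0.1364 0.1456] tilt [-0.0177  0.0153] F [ 1.8 -0.3 -2.1]
```

{"api": "apply_moves", "payload": {
  "deltas": [
    {"dx": -0.01,"dy": 0.03,"dz": 0.25,"roll": 0}
  ]
}}

```text
time: 11.98
tcp_pos: [0.5437, 0.1366, 0.1389]
ee_rot: [-1.899, -2.474, -0.004]
force: [-1.0, -0.1, -0.1]
opening: 0.0082
```

```bash
python3 -c "from h import *;relax(2)"
```

```text
end 11.98 tcp [0.5437 0.1366 0.1389] tilt [-0.0161  0.0156] F [-1.  -0.1 -0.1]
rel 12.08 tcp [0.5423 0.1363 0.1363] tilt [-0.0196  0.0151] F [ 1.2  0.2 -0.6]
```

{"api": "apply_moves", "payload": {
  "deltas": [
    {"dx": 0,"dy": 0.03,"dz": 0.15,"roll": 0}
  ]
}}

```text
time: 12.17
tcp_pos: [0.5435, 0.1367, 0.1323]
ee_rot: [-1.898, -2.473, -0.001]
force: [0.7, -0.5, 0.5]
opening: 0.0083
```

```bash
python3 -c "from h import *;relax(3)"
```

```text
end 12.17 tcp [0.5435 0.1367 0.1323] tilt [-0.0188  0.0152] F [ 0.7 -0.5  0.5]
rel 12.32 tcp [0.5426 0.1365 0.131 ] tilt [-0.0211  0.0147] F [ 0.4 -1.  -0.8]
```

{"api": "apply_moves", "payload": {
  "deltas": [
    {"dx": 0,"dy": 0,"dz": -0.02,"roll": 0},
    {"dx": 0,"dy": 0,"dz": -0.02,"roll": 0},
    {"dx": 0,"dy": 0,"dz": -0.02,"roll": 0},
    {"dx": 0,"dy": 0,"dz": -0.02,"roll": 0}
  ],
  "claw": 0.3
}}

```text
time: 12.65
tcp_pos: [0.5423, 0.1368, 0.1339]
ee_rot: [-1.897, -2.47, 0.002]
force: [-0.1, -0.5, -0.5]
opening: 0.0257
```

Run:
```python
from h import *
relax(2); p,d=snap('side','s8')
cv2.imwrite('pics/c8.png',cv2.resize(p[105:185,190:270,::-1],(600,600),interpolation=cv2.INTER_CUBIC))
```

```text
end 12.65 tcp [0.5423 0.1368 0.1339] tilt [-0.0224  0.0154] F [-0.1 -0.5 -0.5]
rel 12.75 tcp [0.5424 0.1368 0.1341] tilt [-0.0219  0.0154] F [ 0.  -0.3  0.4]
```

View pics/c8.png

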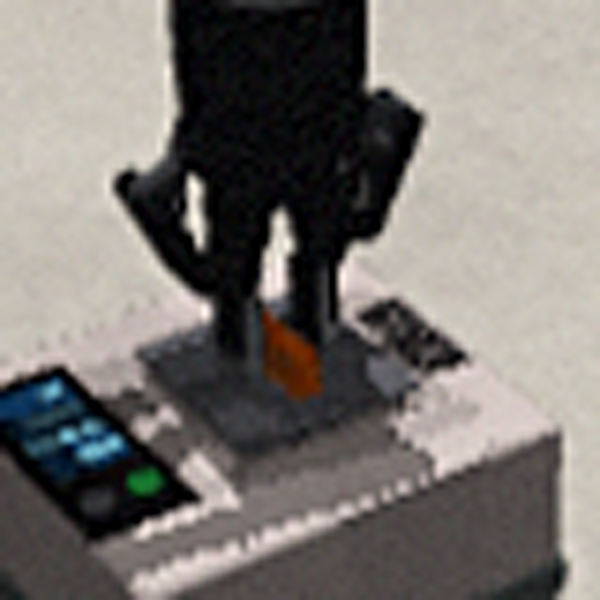

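Released: the amber top stands about 17 mm above the plate, upright on the catches. Rising to clear, then closing for the press.

{"api": "apply_moves", "payload": {
  "deltas": [
    {"dx": 0,"dy": 0,"dz": -0.35,"roll": 0}
  ]
}}

```text
time: 12.88
tcp_pos: [0.541, 0.1364, 0.1424]
ee_rot: [-1.895, -2.468, 0.007]
force: [-1.0, -0.2, 0.5]
opening: 0.0258
```

```bash
python3 -c "from h import *;relax(2)"
```

```text
end 12.88 tcp [0.541  0.1364 0.1424] tilt [-0.0266  0.0148] F [-1.  -0.2  0.5]
rel 12.98 tcp [0.5438 0.1368 0.1466] tilt [-0.0187  0.0159] F [ 0.  -0.2  0.7]
```

{"api": "apply_moves", "payload": {
  "deltas": [
    {"dx": 0,"dy": 0,"dz": -0.4,"roll": 0}
  ]
}}

```text
time: 13.07
tcp_pos: [0.5426, 0.1364, 0.157]
ee_rot: [-1.896, -2.47, 0.003]
force: [-0.8, -0.1, -1.0]
opening: 0.0257
```

```bash
python3 -c "from h import *;relax(2)"
```

```text
end 13.07 tcp [0.5426 0.1364 0.157 ] tilt [-0.0228  0.0153] F [-0.8 -0.1 -1. ]
rel 13.17 tcp [0.5457 0.1368 0.1617] tilt [-0.0138  0.0166] F [1.1 0.2 0.7]
```

{"api": "apply_moves", "payload": {
  "deltas": [
    {"dx": 0,"dy": 0,"dz": -0.01,"roll": 0},
    {"dx": 0,"dy": 0,"dz": -0.01,"roll": 0},
    {"dx": 0,"dy": 0,"dz": -0.01,"roll": 0},
    {"dx": 0,"dy": 0,"dz": -0.01,"roll": 0},
    {"dx": 0,"dy": 0,"dz": -0.01,"roll": 0}
  ],
  "claw": 0,
  "newtons": 20
}}

```text
time: 13.58
tcp_pos: [0.5463, 0.1369, 0.1646]
ee_rot: [-1.901, -2.476, -0.01]
force: [-0.6, 0.4, -0.7]
opening: 0.0001
```

```bash
python3 -c "from h import *;relax(2);to(.542,.1365,.142,15)"
```

```text
end 13.58 tcp [0.5463 0.1369 0.1646] tilt [-0.0118  0.0169] F [-0.6  0.4 -0.7]
rel 13.68 tcp [0.5463 0.1369 0.1646] tilt [-0.0118  0.0169] F [-0.9  0.2  0.3]
t 13.68 tcp [0.5463 0.1369 0.1646] F [-0.9  0.2  0.3] open -0.0001 heading y 14.98 tilt [-0.0118  0.0169]
units [ 0.01  -0.135  0.753] roll -0.005
```

{"api": "apply_moves", "payload": {
  "deltas": [
    {"dx": 0.01,"dy": -0.135,"dz": 0.55,"roll": 0}
  ]
}}

```text
time: 13.77
tcp_pos: [0.5448, 0.1367, 0.1515]
ee_rot: [-1.904, -2.48, -0.018]
force: [0.7, -0.2, 0.9]
opening: 0.0002
```

```bash
python3 -c "from h import *;relax(3)"
```

```text
end 13.77 tcp [0.5448 0.1367 0.1515] tilt [-0.0048  0.0179] F [ 0.7 -0.2  0.9]
rel 13.92 tcp [0.5408 0.1362 0.1465] tilt [-0.0154  0.0164] F [-0.3  0.1 -0.3]
```

{"api": "apply_moves", "payload": {
  "deltas": [
    {"dx": 0,"dy": 0,"dz": 0.12,"roll": 0}
  ]
}}

```text
time: 14.0
tcp_pos: [0.5414, 0.1364, 0.1438]
ee_rot: [-1.9, -2.475, -0.007]
force: [-0.2, -0.8, 1.3]
opening: 0.0002
```

```bash
python3 -c "from h import *;relax(2)"
```

```text
end 14.0 tcp [0.5414 0.1364 0.1438] tilt [-0.0138  0.0166] F [-0.2 -0.8  1.3]
rel 14.1 tcp [0.5405 0.1362 0.1425] tilt [-0.0162  0.0163] F [-0.1 -0.6 -0.8]
```

{"api": "apply_moves", "payload": {
  "deltas": [
    {"dx": 0,"dy": 0,"dz": 0.06,"roll": 0}
  ]
}}

```text
time: 14.18
tcp_pos: [0.541, 0.1363, 0.1414]
ee_rot: [-1.9, -2.474, -0.006]
force: [0.1, 0.0, 2.0]
opening: -0.0003
```

```bash
python3 -c "from h import *;relax(2)"
```

```text
end 14.18 tcp [0.541  0.1363 0.1414] tilt [-0.0153  0.0164] F [0.1 0.  2. ]
rel 14.28 tcp [0.5409 0.1363 0.1412] tilt [-0.0153  0.0164] F [-0.9 -0.1  1.8]
```

{"api": "apply_moves", "payload": {
  "deltas": [
    {"dx": 0,"dy": 0.02,"dz": 0.1,"roll": 0}
  ]
}}

```text
time: 14.37
tcp_pos: [0.542, 0.1366, 0.1395]
ee_rot: [-1.9, -2.475, -0.007]
force: [-2.6, -1.1, 5.4]
opening: -0.0004
```

```bash
python3 -c "from h import *;relax(2)"
```

```text
end 14.37 tcp [0.542  0.1366 0.1395] tilt [-0.0141  0.0164] F [-2.6 -1.1  5.4]
rel 14.47 tcp [0.5419 0.1364 0.1389] tilt [-0.0143  0.0161] F [-1.6 -0.9  4.6]
```

{"api": "apply_moves", "payload": {
  "deltas": [
    {"dx": 0,"dy": 0.01,"dz": 0.12,"roll": 0}
  ]
}}

```text
time: 14.55
tcp_pos: [0.5425, 0.1365, 0.1366]
ee_rot: [-1.9, -2.476, -0.006]
force: [-4.5, -0.7, 8.0]
opening: 0.0
```

```bash
python3 -c "from h import *;relax(2)"
```

```text
end 14.55 tcp [0.5425 0.1365 0.1366] tilt [-0.0139  0.0159] F [-4.5 -0.7  8. ]
rel 14.65 tcp [0.5423 0.1365 0.1358] tilt [-0.0142  0.0158] F [-1.4 -1.6  2.8]
```

{"api": "apply_moves", "payload": {
  "deltas": [
    {"dx": 0,"dy": -0.02,"dz": 0.13,"roll": 0}
  ]
}}

```text
time: 14.73
tcp_pos: [0.5423, 0.1364, 0.1328]
ee_rot: [-1.901, -2.477, -0.008]
force: [0.2, 0.0, 1.1]
opening: 0.0001
```

```bash
python3 -c "from h import *;relax(2)"
```

```text
end 14.73 tcp [0.5423 0.1364 0.1328] tilt [-0.0125  0.0159] F [0.2 0.  1.1]
rel 14.83 tcp [0.5412 0.1363 0.1308] tilt [-0.0152  0.0158] F [-0.3  0.8  0.4]
```

{"api": "apply_moves", "payload": {
  "deltas": [
    {"dx": 0,"dy": -0.02,"dz": 0.13,"roll": 0}
  ]
}}

```text
time: 14.92
tcp_pos: [0.541, 0.1364, 0.1271]
ee_rot: [-1.9, -2.475, -0.007]
force: [1.8, 1.0, 3.9]
opening: 0.0002
```

```bash
python3 -c "from h import *;relax(2)"
```

```text
end 14.92 tcp [0.541  0.1364 0.1271] tilt [-0.0137  0.0163] F [1.8 1.  3.9]
rel 15.02 tcp [0.5408 0.1363 0.1266] tilt [-0.0145  0.0162] F [0.8 0.3 4.3]
```

{"api": "apply_moves", "payload": {
  "deltas": [
    {"dx": 0,"dy": 0.02,"dz": 0.08,"roll": 0}
  ]
}}

```text
time: 15.1
tcp_pos: [0.542, 0.1367, 0.1251]
ee_rot: [-1.901, -2.476, -0.008]
force: [0.2, -0.6, 6.7]
opening: 0.0007
```

```bash
python3 -c "from h import *;relax(2)"
```

```text
end 15.1 tcp [0.542  0.1367 0.1251] tilt [-0.0127  0.0164] F [ 0.2 -0.6  6.7]
rel 15.2 tcp [0.542  0.1366 0.125 ] tilt [-0.013   0.0163] F [ 0.2 -1.1  6.8]
```

{"api": "apply_moves", "payload": {
  "deltas": [
    {"dx": 0,"dy": 0,"dz": -0.5,"roll": 0},
    {"dx": 0,"dy": 0,"dz": -0.9,"roll": 0},
    {"dx": 0,"dy": 0,"dz": -0.9,"roll": 0},
    {"dx": 0,"dy": 0,"dz": -0.9,"roll": 0},
    {"dx": 0,"dy": 0,"dz": -0.5,"roll": 0}
  ]
}}

```text
time: 15.62
tcp_pos: [0.5388, 0.1343, 0.2306]
ee_rot: [-1.893, -2.466, 0.012]
force: [0.4, 0.7, 1.5]
opening: -0.0001
```

Run:
```python
from h import *
relax(2); p,d=snap('side','s9')
W=cloud('side',d); hsv=cv2.cvtColor(p,cv2.COLOR_RGB2HSV); m=np.zeros(d.shape,bool); m[140:170,212:246]=cv2.inRange(hsv,(3,110,60),(22,255,255))[140:170,212:246]>0
Q=W[m];print(m.sum(),np.nanmedian(Q,0).round(4),np.nanpercentile(Q[:,2],[10,50,90]).round(4))
k=np.zeros(d.shape,bool); k[140:170,205:250]=1; k&=(np.abs(W[...,2]-.114)<.006)&~m&(np.hypot(W[...,0]-.54,W[...,1]-.136)<.035);print('plate z',k.sum(),np.nanmedian(W[k],0).round(4))
a=cv2.resize(p[120:190,180:270,::-1],(400,311),interpolation=cv2.INTER_CUBIC); b=p[:, :, ::-1][60:384,0:400]
cv2.imwrite('pics/c9.png',np.hstack([cv2.copyMakeBorder(a,0,324-311,0,0,0),b]))
```

```text
end 15.62 tcp [0.5388 0.1343 0.2306] tilt [-0.0311  0.014 ] F [0.4 0.7 1.5]
rel 15.72 tcp [0.5397 0.1345 0.2312] tilt [-0.028   0.0145] F [-0.2 -0.2  0.5]
47 [0.5428 0.1341 0.1152] [0.1123 0.1152 0.117 ]
plate z 171 [0.5339 0.1343 0.113 ]
```

View pics/c9.png

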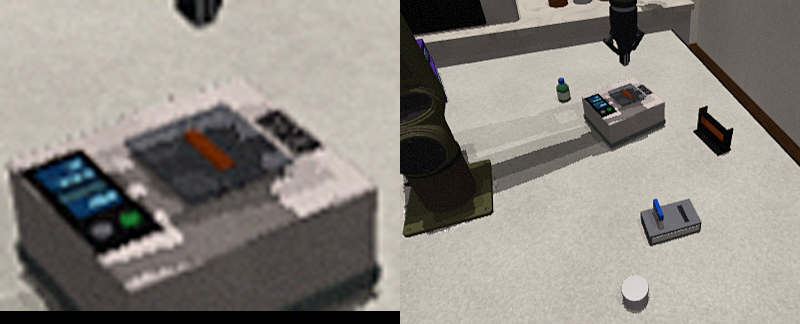

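The picture shows the amber top nearly flush with the plate, about 2–4 mm above it by depth. The blue cartridge, bottle, filter and jar are in place and the gripper is clear. Handing in.

```bash
python3 -c "
from plant import *
print(hand_in())"
```

```text
the job is handed in; nothing more can be done
None
```

The amber cartridge is loaded in the reader. I took it from its rack and it entered the slot on the first try with almost no contact force. I let it go on the catches, then pressed it home with closed fingers. The job was handed in at about 16 s.

- **Forces:** the highest reading I saw was about 9 N, during the press. It fell to about 1 N as the catches clicked in. After that the push met a springy stop, with 6.8 N on the final press.
- **Final position:** after lifting clear, the side camera put the amber top at about 115–117 mm and the plate at 113 mm. That is 2–4 mm above the plate, against a nominal 3 mm and a limit of 5.5 mm. It looked upright.
- **Other things:** the blue cartridge, bottle, filter and jar looked undisturbed in that last picture. I checked these by eye and did not measure them again. The gripper was about 100 mm clear of the reader.
- **Disagreements:** the two cameras differed by about 3–4 mm on the slot's position. I settled that with a close look with the cartridge held over the slot. Fast moves also tilted the tool by up to about 0.07 rad during the carry. I brought that down to about 0.02 rad before inserting.

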